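# Unlid the slat box and finish the drying stack

### The arm

A 6-joint arm with a two-finger parallel gripper is mounted at the origin on the work surface. World frame = base frame: x ahead of the robot, y to its left, z up, the work surface at z = 0. Lengths are in m, angles in rad, forces in N, time in s.
With the tool pointing down it reaches from about 0.375 to 0.975 m from the base axis. Payload 3.8 kg.
Tool frame: the origin (TCP) lies midway between the tips of the shut fingers; the grasp point (between the pads) lies 19 mm behind it; z points along the fingers, y is the line along which they close (so a half turn about z gives the same grasp; the last joint's range is limited). The gripper opens to 85 mm and grips with 20 to 120 N. Pads are 22 mm wide; open, the fingers measure 114 mm over their backs; the gripper's body (76 mm by 85 mm) begins 54 mm behind the grasp point. The pads swing forward as they close: fully open they stand 13 mm farther back than shut.
Start: joints at [1.137, 0.264, 1.604, -0, 1.274, -0.037], TCP at [0.261, 0.623, 0.231] pointing down, gripper open.
Joint ranges: [-2.63, 2.63], [-0.94, 2.18], [0.31, 2.57], [-1.31, 4.45], [0, 2.66], [-2.55, 2.55]. Speed limits (rad/s): [2.57, 2.57, 3.14, 3.14, 3.14, 3.14].

### API

Orientations are given as a rotation vector (axis times angle).
In Python, from workcell import bot gives the robot as it stands.
- The arm moves only by the tool jog_arm, never from a script. Its argument "motion" is a list of rows, each a list of 5 numbers: the opening, from -1 (shut) to 1 (fully open), then the shift along the tool's x, y, z in mm, then the turn about the tool's z in degrees. In form: [[claw, x, y, z, twist], ...]. A call has 1 to 10 rows; each row shifts and turns the commanded pose from where the row before left it, along the tool's axes as they then stand; what a row does not reach is not made up. A row lasts 1/12 s, in which the tool goes at most 41.7 mm and 7.16 degrees, less where a joint would pass 70% of its speed; a pose out of reach is approached as far as the arm can. A call with a gripper value outside its range is refused whole. The fingers move at their own pace and stop on an object; "force" is the grip in N (left out, the last holds). Time passes only in rows, so rows that do not move let the fingers close. It gives the time, the measured TCP pose, the force, the opening and the grip force at its end, in the units of the state.
- bot.read_state(): the state, without advancing time (a new reading comes with each control period).
- bot.read_camera(name): name is "scene" or "top" or "wrist"; returns (picture, depth): 420x560x3 uint8, red, green, blue; 420x560 float32, m along the optical axis (not along the pixel's ray), 0 where there is no reading.
- bot.get_calibration(name): a dict with "vfov" (degrees; the focal length in pixels is half the picture's height over the tangent of half this angle, whatever the lens; pixels are square), "cx", "cy" (the principal point, pixels), "rvec" (rotation vector, rad) and "tvec" (3), from world to camera coordinates, as OpenCV has them; the wrist camera has in their place "tool_from_camera" (4x4, takes a point from camera to tool coordinates, whose origin is the TCP and whose axes are the flange's). Camera axes: x right, y down, z forward; pixel columns grow to the right and rows downward; lengths in m; the calibration is good to about 2 mm. The wrist camera is an equidistant fisheye: a pixel r from the principal point sees the ray r / f radians off the axis. A picture is of the moment at which its call begins: read the wrist's pose just before it. get_calibration takes no time and is no camera call.
- bot.finish_job(): hands the job in; it is judged then, once.
The state is a dict: "time": time; "q": joint angles; "joint_vel": joint speeds; "joint_torque": joint torques, N m; "tool_pos": TCP position; "tcp_rot": TCP orientation; "wrist_force": force on the tool from outside, world axes, zero at the start; "torque": the same for the moment, N m; "width": opening from 0.0 (shut) to 1.0 (fully open); "grip_force": force on a finger pad.
Only numpy, scipy, OpenCV 4.12 (cv2) and the standard library are available. Lean on these libraries where they do the work, as an engineer would, in place of code of your own. Each camera call takes 0.05 s, during which the arm holds its last target. There are 200 camera calls.

### The job

Take the lid off the slat box: tip it up by its pull tab so that it pivots clearly on the opposite edge, still resting on the box rim, then lift it off and lay it flat on the clear bench, right side up. Then take the two slats out of the box and lay them flat on the stack on the drying stand as its next layer: crosswise on the two loose slats there, centred, one straight above each of the stand's fixed bearers, leaving the lower slats in place. Set everything down rather than dropping it, and do not disturb the jar, the glue bottle or the hammer.

Things in the scene. Friction and masses are not known exactly. Their poses are not given: they have to be found in the camera images.
- box: open plywood box fixed to the bench, outside 162 (x) x 152 (y) x 50 mm high, inside 150 x 140 mm, walls and floor 6 mm thick; origin at the centre of its underside, z up. Two slats lie on its floor side by side along its x, about 34 mm either side of the middle, hidden by the lid
- lid: loose plywood lid on the box rim, about 160 g: plate 170 (x) x 160 (y) x 6 mm, overhanging the box by 4 mm; under it a cleat frame 142 x 132 mm, 8 mm deep, sits inside the rim with 4 mm play. Origin: centre of the cleats' underside (42 mm above the bench when seated, at bench level when laid down), z up. The pull tab stands at its +x end
- lid_tab (a point): centre of the lid's upright pull tab: dark wood, 10 mm thick (lid x), 50 mm wide (lid y), 24 mm tall; it stands on the plate's top face, centred at lid (76, 0, 26) mm, so its top is 38 mm above the lid origin; same axes as the lid
- lid_edge (a point): middle of the lid's bottom edge at the end away from the tab, at lid (-85, 0, 8) mm: the underside of the plate at its -x end, which lies on the box rim (50 mm above the bench) and is the line to pivot on; same axes as the lid
- slat_a: plain pale wooden slat, 130 x 20 x 14 mm, 28 g give or take a third; origin at its centre, x along its length, y across its 20 mm width, z through its 14 mm thickness (it lies flat, z up, at the start). One of the two slats to be stacked, at the start in the box on its +y side. Interchangeable with slat_b
- slat_b: plain pale wooden slat, 130 x 20 x 14 mm, 28 g give or take a third; origin at its centre, x along its length, y across its 20 mm width, z through its 14 mm thickness (it lies flat, z up, at the start). The other slat to be stacked, at the start in the box on its -y side
- stand: brown wooden drying stand, fixed to the bench: base 150 x 150 x 12 mm, on it two fixed bearers 130 mm long (along y), 20 wide, 14 high, at x = +45 and -45 mm, tops 26 mm above the bench; origin: centre of the underside, z up. Loose slats low_a, low_b lie across them along x, tops at 40 mm; a slat of the next layer has its centre at 47 mm
- low_a: plain pale wooden slat, 130 x 20 x 14 mm, 28 g give or take a third; origin at its centre, x along its length, y across its 20 mm width, z through its 14 mm thickness (it lies flat, z up, at the start). Already stacked loose across the bearers at the stand's y = about +45 mm
- low_b: plain pale wooden slat, 130 x 20 x 14 mm, 28 g give or take a third; origin at its centre, x along its length, y across its 20 mm width, z through its 14 mm thickness (it lies flat, z up, at the start). Already stacked loose across the bearers at the stand's y = about -45 mm
- jar: bystander: closed glass jar with steel cap, 68 mm across, 85 mm tall; origin under its centre
- glue: bystander: white glue bottle, 60 mm across, 170 mm tall; origin under its centre
- hammer: bystander: hammer lying on the bench; origin under its middle, handle towards its -x
Not all that is in view belongs to the job. Leave any orange or pink look-alike of the lid alone.

How it is judged:
By the outcome, as a careful person would: the job done as asked, in the order asked, and still so for the second after the job is handed in, with the robot touching nothing.
It also fails if it takes over 72 s, if anything falls off the work surface, if the arm or the gripper's body presses on something with over 40 N, if the wrist force passes 120 N, or if a joint passes its speed limit or range.

## Working session

There is one attempt and no reset: what is moved stays moved. The work goes in short steps, Python scripts to look and compute and a tool call to move; the robot and the scene stay as the last step left them, time stands still between calls to the robot, and variables do not carry over. Pictures are saved under pics/ and viewed, at most 12 in all, crops included, and the job is handed in when it is done.

Besides the shell and the picture viewer there is one more tool, called after ">>>" as name(argument=value, ...), one argument or row to a line, values as JSON. jog_arm: Moves the arm, as the interface text tells. Its arguments: {"type":"object","properties":{"motion":{"type":"array"},"force":{"type":"number"}},"required":["motion"]}

```bash
mkdir -p pics; cat > h.py <<'E'
import numpy as np,cv2
from scipy.spatial.transform import Rotation as R
from workcell import bot
def world(name,depth):
    c=bot.get_calibration(name);h,w=depth.shape
    f=h/2/np.tan(np.radians(c['vfov'])/2)
    v,u=np.mgrid[:h,:w]
    p=np.stack([(u-c['cx'])/f*depth,(v-c['cy'])/f*depth,depth],-1)
    M=R.from_rotvec(np.ravel(c['rvec'])).as_matrix()
    return (p-np.ravel(c['tvec']))@M
E
python3 - <<'E'
from h import *
s=bot.read_state();print(s)
for n in['top','scene']:
    im,d=bot.read_camera(n);cv2.imwrite(f'pics/{n}.png',im[...,::-1]);np.savez(f'pics/{n}.npz',im=im,d=d)
    print(bot.get_calibration(n))
E
```

```text
{'time': 0.0, 'q': array([ 1.13710515e+00,  2.64755698e-01,  1.60535722e+00, -4.18445853e-05,
        1.27369260e+00, -3.68969062e-02]), 'joint_vel': array([ 0.00062463, -0.00012215,  0.00012383, -0.00013756,  0.00077659,
       -0.00075947]), 'joint_torque': array([ 9.90231820e-04, -5.15100574e+01, -3.67314577e+01, -1.14864447e-04,
        1.27785842e-02,  1.94059493e-05]), 'tool_pos': array([0.26057272, 0.62189631, 0.22996936]), 'tcp_rot': array([-0.61908883, -3.07950079,  0.00339432]), 'wrist_force': array([ 0.90512304,  0.50324351, -0.22269421]), 'torque': array([ 0.00566277,  0.06260756, -0.04920103]), 'grip_force': 0.0, 'width': 1.0023954336624274}
{'vfov': 43.603043625676904, 'cx': 280.8492853136189, 'cy': 206.23506050350866, 'rvec': array([ 2.19072815, -2.14935914,  0.06417361]), 'tvec': array([0.10347004, 0.52263999, 1.58801018])}
{'vfov': 50.26761204721241, 'cx': 277.08331621169003, 'cy': 207.93909591396803, 'rvec': array([ 1.53184897,  2.35620817, -0.58827295]), 'tvec': array([ 0.10667481, -0.40708395,  1.34374004])}
```

View pics/top.png

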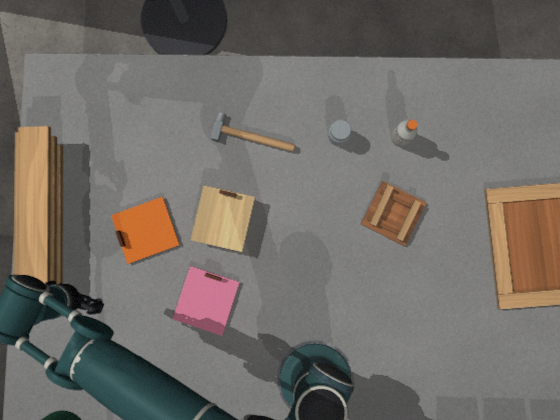

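View pics/scene.png

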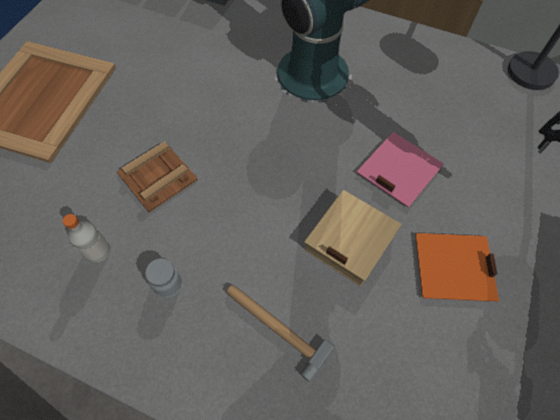

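The top view shows the pale lid at (223,218) with its tab at (231,195), the stand at (394,212) with two slats, the jar at (340,131), the glue at (405,130) and the hammer at (255,135). The orange and pink lids are decoys.

```bash
python3 - <<'E'
from h import *
def rect(P,l):
    (c,s,a)=cv2.minAreaRect((P[:,:2]*1000).astype(np.float32)); print(l,len(P),'c',np.round(c,1),'size',np.round(s,1),'ang',round(a,1),'z',np.round(np.percentile(P[:,2],[5,50,95])*1000,1))
for n,bx,st in [('top',(180,270,175,262),(355,435,172,252)),('scene',(295,410,185,290),(110,205,135,215))]:
    D=np.load(f'pics/{n}.npz');d=D['d'];W=world(n,d)
    def sub(b,lo,hi):
        w=W[b[2]:b[3],b[0]:b[1]].reshape(-1,3);return w[(w[:,2]>lo)&(w[:,2]<hi)]
    print(n,'bench',np.median(W[300:340,250:270,2]) if n=='top' else np.median(W[180:200,230:250,2]))
    P=sub(bx,.05,.063);rect(P,'lid'); rect(sub(bx,.07,.1),'tab')
    rect(sub(st,.006,.05),'stand')
    P=sub(st,.034,.05)
    k=cv2.kmeans(P[:,:2].astype(np.float32),2,None,(3,50,1e-6),5,cv2.KMEANS_PP_CENTERS)[1].ravel()
    for i in(0,1):rect(P[k==i],'slat')
W=world('top',np.load('pics/top.npz')['d'])
for n,b in dict(jar=(325,355,118,147),glue=(388,420,115,150),hammer=(205,300,108,155),pink=(165,243,262,338),orange=(108,184,192,268)).items():
    w=W[b[2]:b[3],b[0]:b[1]].reshape(-1,3);w=w[w[:,2]>.006];rect(w,n)
E
```

```text
top bench 0.0002726709250231345
lid 2731 c [478.7 289. ] size [160.6 170.3] ang 78.2 z [51.3 56.3 61.4]
tab 62 c [552.6 273.4] size [49.5 10. ] ang 78.6 z [73.7 80.2 85.9]
stand 2560 c [ 512.4 -236.7] size [244.2 244.2] ang 0.9 z [ 6.9 15.2 42.8]
slat 281 c [ 526.9 -192.9] size [ 28.5 129.4] ang 66.8 z [35.1 40.  45.5]
slat 290 c [ 484.  -270.7] size [ 26.1 127.7] ang 66.6 z [34.9 40.1 46.2]
scene bench 0.0001410357185503276
lid 4498 c [478.9 287.7] size [160.2 172.1] ang 78.4 z [53.  55.9 58.7]
tab 130 c [553.4 272.7] size [49.6 12.7] ang 78.8 z [72.6 79.  82.3]
stand 2952 c [ 490.3 -202.4] size [188.9 205.9] ang 64.2 z [ 9.3 15.2 41.3]
slat 387 c [ 484.7 -271.4] size [ 24.1 130.1] ang 63.7 z [35.5 39.6 42.7]
slat 418 c [ 528.3 -190.8] size [ 23.2 129.3] ang 65.9 z [35.5 39.4 42.4]
jar 504 c [594.7 -24.9] size [103.5 443.3] ang 76.3 z [ 8.5 82.1 90.1]
glue 565 c [ 587.7 -135. ] size [114.9 567.4] ang 54.1 z [  8.1 110.8 171.7]
hammer 1124 c [610.2 207.7] size [440.5 295.9] ang 0.8 z [ 6.4 22.2 30.5]
pink 3118 c [243.4 264.7] size [239.8 412.2] ang 8.3 z [ 7.5 14.2 21.8]
orange 3032 c [446.  364.9] size [232.7 571.4] ang 1.2 z [ 7.2 14.2 22. ]
```

```bash
cat >> h.py <<'E'
def to(x,y,z,yaw):
    "target TCP mm, yaw of tool x axis deg -> tool-axis shift now, after-twist shift, twist"
    s=bot.read_state();M=R.from_rotvec(s['tcp_rot']).as_matrix()
    t=np.array([x,y,z])-s['tool_pos']*1000
    cy=np.degrees(np.arctan2(M[1,0],M[0,0]));tw=-((yaw-cy+90)%180-90)
    N=M@R.from_rotvec([0,0,np.radians(tw)]).as_matrix()
    print('t',round(s['time'],2),'tcp',np.round(s['tool_pos']*1000,1),'yaw',round(cy,2),'w',round(s['width'],3),'F',np.round(s['wrist_force'],1),'q',np.round(s['q'],2))
    print('shift now',np.round(M.T@t,1),'shift after twist',np.round(N.T@t,1),'twist',round(tw,2))
def big(m):
    n,l,st,_=cv2.connectedComponentsWithStats(m.astype(np.uint8));return l==1+np.argmax(st[1:,4])
E
python3 - <<'E'
from h import *
for n,b in [('top',(355,435,172,252)),('scene',(110,205,135,215))]:
    D=np.load(f'pics/{n}.npz');d=D['d'];im=D['im'];W=world(n,cv2.medianBlur(d,5))
    roi=np.zeros(d.shape,bool);roi[b[2]:b[3],b[0]:b[1]]=1
    m=big(cv2.morphologyEx((roi&(W[...,2]>.005)&(W[...,2]<.06)).astype(np.uint8),cv2.MORPH_OPEN,np.ones((3,3))))
    P=W[m];c,s,a=cv2.minAreaRect((P[:,:2]*1000).astype(np.float32));print(n,'stand all',c,s,a)
    h=roi&(W[...,2]>.033)&(W[...,2]<.05)
    k,l,st,_=cv2.connectedComponentsWithStats(h.astype(np.uint8))
    for i in range(1,k):
        if st[i,4]>80:
            Q=W[l==i];c,s,a=cv2.minAreaRect((Q[:,:2]*1000).astype(np.float32));print('  slat',np.round(c,1),np.round(s,1),a,Q[:,:2].mean(0))
W=world('top',cv2.medianBlur(np.load('pics/top.npz')['d'],5))
for n,(u,v) in dict(jar=(340,131),glue=(408,128),hend=(296,149),hhead=(217,127)).items(): print(n,np.round(W[v,u],3))
to(549.5,273.5,140,168.3)
E
```

```text
top stand all (507.85784912109375, -232.66561889648438) (152.38583374023438, 153.9249725341797) 64.64877319335938
  slat [ 528.4 -190.3] [ 21.2 129.9] 65.9968032836914 [ 0.52775019 -0.18944849]
  slat [ 484.  -271.7] [ 21.4 128.6] 64.0540771484375 [ 0.48373792 -0.27078525]
scene stand all (506.6868896484375, -232.48939514160156) (151.224609375, 151.15374755859375) 64.04367065429688
  slat [ 484.5 -273.1] [ 23.2 128.9] 64.0521240234375 [ 0.48615759 -0.271663  ]
  slat [ 527.7 -191.7] [ 21.8 129.2] 65.82923126220703 [ 0.52989128 -0.1903693 ]
jar [ 0.743 -0.059  0.086]
glue [ 0.737 -0.243  0.164]
hend [0.703 0.07  0.002]
hhead [0.763 0.316 0.026]
t 0.1 tcp [260.6 621.9 230.1] yaw 157.26 w 0.999 F [-0.5  0.2 -0.3] q [ 1.14  0.26  1.61 -0.    1.27 -0.04]
shift now [-401.1 -209.5   90.5] shift after twist [-353.6 -282.4   90.5] twist -11.04
```

>>> jog_arm(
  motion=[
    [1, 0, 0, 0, -5.5],
    [1, 0, 0, 0, -5.5],
    [1, -32, -25, 0, 0],
    [1, -32, -25, 0, 0],
    [1, -32, -25, 0, 0],
    [1, -32, -25, 0, 0],
    [1, -32, -25, 0, 0],
    [1, -32, -25, 0, 0],
    [1, -32, -25, 0, 0],
    [1, -32, -25, 0, 0],
  ],
  force=20,
)

```text
time: 0.93
tool_pos: [0.4714, 0.3728, 0.2308]
tcp_rot: [-0.321, -3.125, 0.001]
wrist_force: [0.6, 0.4, -0.0]
width: 0.996
grip_force: 0.0
```

```bash
python3 -c "
from h import *
to(549.5,273.5,95,168.3)"
```

```text
t 0.93 tcp [471.4 372.8 230.8] yaw 168.28 w 0.996 F [ 0.6  0.4 -0. ] q [ 0.63  0.13  1.77  0.    1.25 -0.74]
shift now [-96.7 -81.3 135.8] shift after twist [-96.6 -81.4 135.8] twist -0.02
```

>>> jog_arm(
  motion=[
    [1, -24, -20, 28, 0],
    [1, -24, -20, 28, 0],
    [1, -24, -20, 28, 0],
    [1, -20, -17, 20, 0],
    [1, -4.7, -4.3, 20, 0],
    [1, 0, 0, 10, 0],
    [1, 0, 0, 0, 0],
  ],
)

```text
time: 1.52
tool_pos: [0.5461, 0.2744, 0.0941]
tcp_rot: [-0.323, -3.119, 0.005]
wrist_force: [-0.2, 0.3, -0.9]
width: 0.999
grip_force: 0.0
```

```bash
python3 - <<'E'
from h import *
im,d=bot.read_camera('wrist');cv2.imwrite('pics/w1.png',im[...,::-1]);c=bot.get_calibration('wrist');print(c)
to(549.5,273.5,56,168.3)
E
```

```text
{'vfov': 65.70646984690485, 'cx': 284.153062148809, 'cy': 209.87553062185808, 'tool_from_camera': array([[-6.68345314e-04, -9.51131776e-01, -3.08784550e-01,
         7.85425277e-02],
       [ 9.99999767e-01, -5.92625131e-04, -3.39008428e-04,
         8.88145911e-04],
       [ 1.39448203e-04, -3.08784705e-01,  9.51131950e-01,
        -1.43587968e-01],
       [ 0.00000000e+00,  0.00000000e+00,  0.00000000e+00,
         1.00000000e+00]])}
t 1.57 tcp [547.  275.6  96.2] yaw 168.25 w 0.998 F [0.2 0.7 0. ] q [ 0.43  0.27  1.87  0.    1.01 -0.94]
shift now [-3.  -1.4 40.1] shift after twist [-3.  -1.4 40.1] twist -0.05
```

View pics/w1.png

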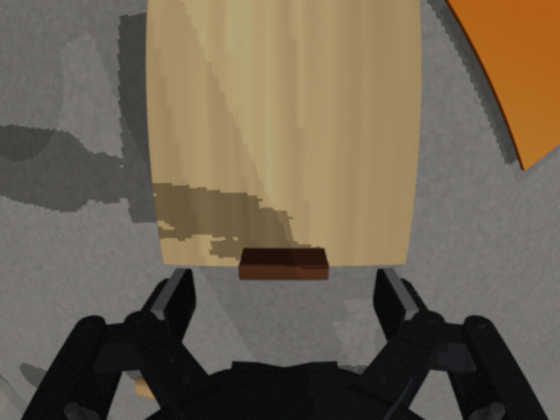

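The wrist view shows the tab at about (284,265), midway between the open fingers at columns 190 and 380.

>>> jog_arm(
  motion=[
    [1, -3, 0, 15, 0],
    [1, 0, 0, 15, 0],
    [1, 0, 0, 10, 0],
    [-1, 0, 0, 0, 0],
    [-1, 0, 0, 0, 0],
    [-1, 0, 0, 0, 0],
    [-1, 0, 0, 0, 0],
    [-1, 0, 0, 0, 0],
    [-1, 0, 0, 0, 0],
  ],
  force=20,
)

```text
time: 2.32
tool_pos: [0.5524, 0.276, 0.0594]
tcp_rot: [0.321, 3.123, 0.002]
wrist_force: [-1.1, 1.2, 4.7]
width: 0.582
grip_force: 22.1
```

```bash
python3 - <<'E'
from h import *
for i in range(4):
    im,d=bot.read_camera('scene');to(549.5,273.5,56,168.3)
E
```

```text
t 2.37 tcp [552.4 276.1  59.4] yaw 168.27 w 0.577 F [-1.6  1.9  6.3] q [ 0.42  0.31  1.88  0.    0.94 -0.94]
shift now [ 2.3 -3.1  3.4] shift after twist [ 2.3 -3.1  3.4] twist -0.03
t 2.42 tcp [552.4 276.   59.4] yaw 168.26 w 0.58 F [-1.1  2.3  6.3] q [ 0.42  0.31  1.88  0.    0.94 -0.94]
shift now [ 2.3 -3.1  3.4] shift after twist [ 2.3 -3.1  3.4] twist -0.04
t 2.47 tcp [552.4 276.   59.4] yaw 168.26 w 0.58 F [-1.7  0.7  5.5] q [ 0.42  0.31  1.88  0.    0.94 -0.94]
shift now [ 2.3 -3.1  3.4] shift after twist [ 2.3 -3.1  3.4] twist -0.04
t 2.52 tcp [552.4 276.1  59.4] yaw 168.27 w 0.579 F [-1.   1.8  6.6] q [ 0.42  0.31  1.88  0.    0.94 -0.94]
shift now [ 2.3 -3.1  3.4] shift after twist [ 2.3 -3.1  3.4] twist -0.03
```

>>> jog_arm(
  motion=[
    [-1, 0.7, 0, -4.6, 0],
    [-1, 0.8, 0, -4.5, 0],
    [-1, 1, 0, -4.5, 0],
    [-1, 1.1, 0, -4.5, 0],
    [-1, 1.2, 0, -4.4, 0],
    [-1, 1.4, 0, -4.4, 0],
    [-1, 0, 0, 0, 0],
  ],
)

```text
time: 3.1
tool_pos: [0.5458, 0.2769, 0.086]
tcp_rot: [0.321, 3.124, 0.001]
wrist_force: [0.0, 0.2, -1.3]
width: 0.579
grip_force: 21.5
```

```bash
cat >> h.py <<'E'
def lid(name,box,zlo=.02,lo=None):
    im,d=bot.read_camera(name);W=world(name,cv2.medianBlur(d,5))
    b=im.astype(int);m=(b[...,0]-b[...,2]>35)&(b[...,0]>110)&(b[...,1]>90)&(d>0)
    roi=np.zeros(d.shape,bool);roi[box[2]:box[3],box[0]:box[1]]=1
    m=cv2.erode((m&roi&(W[...,2]>zlo)).astype(np.uint8),np.ones((3,3)))
    P=W[big(m)]
    for _ in range(4):
        A=np.c_[P[:,:2],np.ones(len(P))];k=np.linalg.lstsq(A,P[:,2],rcond=None)[0];r=P[:,2]-A@k;s=max(np.std(r),.002);P=P[abs(r)<2*s]
    n=np.array([-k[0],-k[1],1]);n/=np.linalg.norm(n)
    e=np.linalg.svd(P-P.mean(0),full_matrices=False)[2]
    print(name,'lid n',len(P),'tilt',round(np.degrees(np.arccos(n[2])),1),'dir',round(np.degrees(np.arctan2(-n[1],-n[0])),1),'mean',np.round(P.mean(0)*1000,1),'sd',round(s*1000,1))
    t=(np.arctan2(k[1],k[0]));q=P[:,:2]@np.array([np.cos(np.radians(-11.7)),np.sin(np.radians(-11.7))])
    for f in(1,50,99):
        w=P[abs(q-np.percentile(q,f))<.004];print('  at lidx-pct',f,np.round(w.mean(0)*1000,1))
    return im
E
python3 - <<'E'
from h import *
im=lid('scene',(290,420,150,300));cv2.imwrite('pics/s2.png',im[...,::-1])
lid('top',(175,275,160,265));to(549.5,273.5,56,168.3)
E
```

```text
scene lid n 1049 tilt 0.6 dir -41.2 mean [474.5 345.2  81.6] sd 2.0
  at lidx-pct 1 [408.2 359.3  80.9]
  at lidx-pct 50 [464.9 344.6  81.5]
  at lidx-pct 99 [562.8 330.1  81.5]
top lid n 666 tilt 0.7 dir -8.5 mean [492.2 306.4  81.9] sd 2.0
  at lidx-pct 1 [453.3 327.   82. ]
  at lidx-pct 50 [493.3 303.2  81.8]
  at lidx-pct 99 [519.5 267.1  82.7]
t 3.2 tcp [545.5 276.7  85.1] yaw 168.27 w 0.575 F [ 0.6  0.1 -1. ] q [ 0.43  0.27  1.88 -0.    0.99 -0.94]
shift now [-4.5 -2.3 29.1] shift after twist [-4.5 -2.3 29.1] twist -0.03
```

View pics/s2.png

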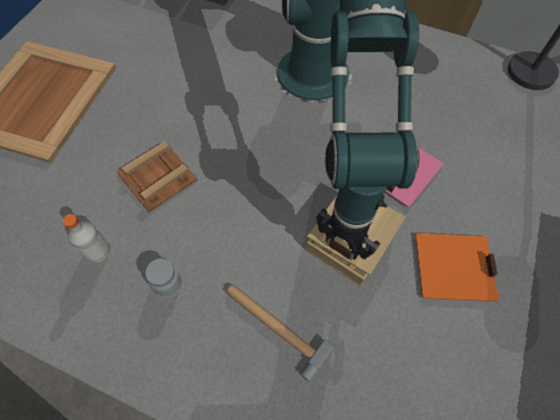

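The scene picture shows the lid lifted flat under the gripper at (355,235): it didn't pivot, because the pads' torsional grip is too strong. I'll set it back down and regrip with a small, light contact patch.

>>> jog_arm(
  motion=[
    [-1, -1.4, 0, 6, 0],
    [-1, -1.4, 0, 6, 0],
    [-1, -1.4, 0, 6, 0],
    [-1, -1, 0, 4, 0],
    [-1, -1, 0, 2.5, 0],
    [-1, 0, 0, 1.4, 0],
    [-1, 0, 0, 0.5, 0],
    [-1, 0, 0, 0, 0],
  ],
)

```text
time: 3.87
tool_pos: [0.5507, 0.2751, 0.0596]
tcp_rot: [-0.321, -3.123, 0.002]
wrist_force: [-5.4, -2.8, 10.5]
width: 0.58
grip_force: 22.8
```

```bash
python3 - <<'E'
from h import *
lid('scene',(290,420,150,300))
to(549.5,273.5,56,168.3)
E
```

```text
scene lid n 1023 tilt 2.9 dir -177.8 mean [478.2 343.8  60.6] sd 2.0
  at lidx-pct 1 [410.7 351.7  63.9]
  at lidx-pct 50 [469.  341.8  61. ]
  at lidx-pct 99 [566.5 327.6  55.2]
t 3.92 tcp [550.7 275.1  59.6] yaw 168.27 w 0.581 F [-6.1 -2.1 11.4] q [ 0.42  0.31  1.88  0.    0.95 -0.94]
shift now [ 0.8 -1.8  3.6] shift after twist [ 0.8 -1.8  3.6] twist -0.03
```

>>> jog_arm(
  motion=[
    [-1, 0, 0, -3, 0],
    [-1, 0, 0, -3, 0],
    [-1, 0, 0, 0, 0],
  ],
)

```text
time: 4.17
tool_pos: [0.552, 0.2754, 0.0646]
tcp_rot: [0.321, 3.124, 0.001]
wrist_force: [-0.2, -0.4, -0.0]
width: 0.578
grip_force: 21.6
```

```bash
python3 - <<'E'
from h import *
lid('scene',(290,420,150,300))
to(552.4,276,59.4,168.3)
im=lid('top',(175,275,160,265));im2,_=bot.read_camera('scene')
a=cv2.resize(im[150:280,160:300],None,fx=2.8,fy=2.8);b=cv2.resize(im2[180:310,280:420],None,fx=2.8,fy=2.8)
cv2.imwrite('pics/s3.png',np.hstack([a,b])[...,::-1])
E
```

```text
scene lid n 1046 tilt 1.4 dir -175.5 mean [479.  344.8  63.3] sd 2.0
  at lidx-pct 1 [413.6 356.5  64.7]
  at lidx-pct 50 [470.  343.3  63.6]
  at lidx-pct 99 [568.4 328.9  60.6]
t 4.22 tcp [551.9 275.3  64.4] yaw 168.26 w 0.58 F [ 0.   0.4 -2.8] q [ 0.42  0.31  1.88 -0.    0.96 -0.94]
shift now [-0.4  0.8  5. ] shift after twist [-0.4  0.8  5. ] twist -0.04
top lid n 548 tilt 1.4 dir 140.4 mean [503.1 306.1  62.8] sd 2.0
  at lidx-pct 1 [467.3 329.5  64.4]
  at lidx-pct 50 [505.3 305.2  62.7]
  at lidx-pct 99 [526.2 262.6  60.6]
```

View pics/s3.png

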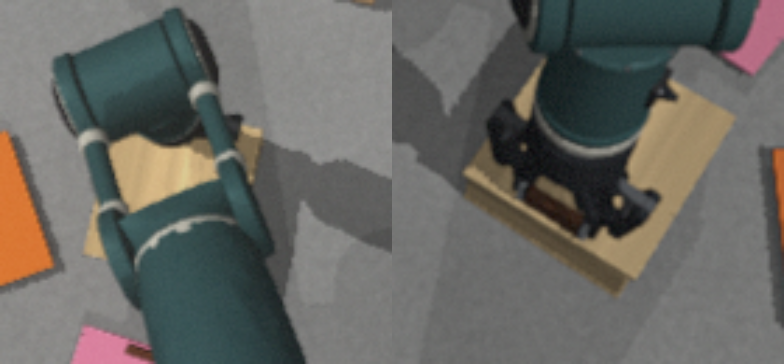

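The crops show the lid about 8 mm up at the far side: its cleat caught the far rim because I shifted sideways too late. I'll shift it towards +x and lower again.

>>> jog_arm(
  motion=[
    [-1, -1, 0, -2, 0],
    [-1, -1.5, 0, -2, 0],
    [-1, 0, 0, 0, 0],
    [-1, 0, 0, 3, 0],
    [-1, 0, 0, 2, 0],
    [-1, 0, 0, 1.5, 0],
    [-1, 0, 0, 1.5, 0],
    [-1, 0, 0, 1, 0],
    [-1, 0, 0, 0, 0],
  ],
)

```text
time: 5.07
tool_pos: [0.5539, 0.2747, 0.0595]
tcp_rot: [-0.321, -3.125, 0.0]
wrist_force: [-1.1, -0.1, 0.3]
width: 0.577
grip_force: 21.8
```

```bash
python3 - <<'E'
from h import *
lid('scene',(290,420,150,300))
to(552.4,276,59.4,168.3)
E
```

```text
scene lid n 1012 tilt 1.6 dir -179.9 mean [479.8 344.2  58.4] sd 2.0
  at lidx-pct 1 [414.6 352.6  60.2]
  at lidx-pct 50 [470.4 341.9  58.3]
  at lidx-pct 99 [569.8 326.7  55.5]
t 5.12 tcp [553.8 274.7  59.4] yaw 168.27 w 0.577 F [-0.6  0.5  1.2] q [ 0.42  0.32  1.88 -0.    0.95 -0.95]
shift now [1.7 0.9 0. ] shift after twist [1.7 0.9 0. ] twist -0.03
```

>>> jog_arm(
  motion=[
    [0.1, 0, 0, 0, 0],
    [0.14, 0, 0, 0, 0],
    [0.16, 0, 0, 0, 0],
    [0.18, 0, 0, 0, 0],
    [0.35, 0, 0, 0, 0],
    [0.35, 0, 0, -6, 0],
    [0.35, 5, 0, -6, 0],
    [0.35, 5, 0, 0, 0],
    [0.35, 0, 0, 0, 0],
  ],
)

```text
time: 5.87
tool_pos: [0.5437, 0.2773, 0.0722]
tcp_rot: [0.321, 3.125, 0.001]
wrist_force: [0.0, 0.4, -0.6]
width: 0.669
grip_force: 0.0
```

```bash
python3 - <<'E'
from h import *
lid('scene',(290,420,150,300))
to(552.4,276,59.4,168.3)
im,_=bot.read_camera('wrist');cv2.imwrite('pics/w2.png',im[...,::-1])
E
```

```text
scene lid n 949 tilt 0.1 dir -112.6 mean [482.1 343.5  55.8] sd 2.0
  at lidx-pct 1 [414.1 349.5  56. ]
  at lidx-pct 50 [466.4 344.2  55.8]
  at lidx-pct 99 [569.2 322.1  55.3]
t 5.92 tcp [543.8 277.1  71.8] yaw 168.3 w 0.675 F [-0.1 -0.5 -0. ] q [ 0.43  0.29  1.89  0.    0.96 -0.94]
shift now [-8.7  0.6 12.4] shift after twist [-8.7  0.6 12.4] twist -0.0
```

View pics/w2.png

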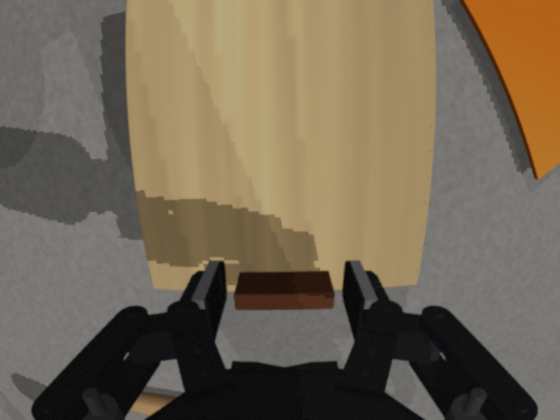

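The lid is seated flat again, and the tab at (284,290) sits between the pads at columns 210 and 360.

>>> jog_arm(
  motion=[
    [0.2, 0, 0, 2, 0],
    [0.14, 0, 0, 0, 0],
    [0.13, 0, 0, 0, 0],
    [0.12, 0, 0, 0, 0],
    [0.12, 0, 0, 0, 0],
  ],
)

```text
time: 6.38
tool_pos: [0.5443, 0.277, 0.0696]
tcp_rot: [0.321, 3.125, 0.0]
wrist_force: [-1.1, 0.8, 3.8]
width: 0.569
grip_force: 20.1
```

>>> jog_arm(
  motion=[
    [0.12, 0.5, 0, -4, 0],
    [0.12, 0.7, 0, -4, 0],
    [0.12, 1.0, 0, -4, 0],
    [0.12, 0, 0, 0, 0],
  ],
)

```text
time: 6.72
tool_pos: [0.5422, 0.2773, 0.0821]
tcp_rot: [0.321, 3.124, 0.0]
wrist_force: [1.0, -0.4, -0.8]
width: 0.57
grip_force: 20.8
```

```bash
python3 - <<'E'
from h import *
lid('scene',(290,420,150,300))
to(552.4,276,59.4,168.3)
E
```

```text
scene lid n 958 tilt 4.4 dir -13.4 mean [490.1 342.9  62.4] sd 2.0
  at lidx-pct 1 [415.3 354.   56.3]
  at lidx-pct 50 [472.3 343.   61.3]
  at lidx-pct 99 [569.4 322.6  67.9]
t 6.77 tcp [542.2 277.3  81.8] yaw 168.27 w 0.563 F [ 1.4 -0.4 -0.8] q [ 0.43  0.27  1.89 -0.    0.98 -0.93]
shift now [-10.2   0.8  22.4] shift after twist [-10.2   0.8  22.4] twist -0.03
```

>>> jog_arm(
  motion=[
    [0.12, 1.3, 0, -4.5, 0],
    [0.12, 1.4, 0, -4.5, 0],
    [0.12, 1.6, 0, -4.5, 0],
    [0.12, 1.8, 0, -4.5, 0],
    [0.12, 2, 0, -4.5, 0],
    [0.12, 2.1, 0, -4.5, 0],
    [0.12, 2.3, 0, -4.5, 0],
    [0.12, 2.5, 0, -4.5, 0],
    [0.12, 2.6, 0, -4.4, 0],
    [0.12, 0, 0, 0, 0],
  ],
)

```text
time: 7.6
tool_pos: [0.5249, 0.2813, 0.123]
tcp_rot: [0.321, 3.124, 0.002]
wrist_force: [-0.4, 0.8, -1.0]
width: 0.561
grip_force: 20.5
```

```bash
python3 - <<'E'
from h import *
im=lid('scene',(290,420,150,300));cv2.imwrite('pics/s4.png',cv2.resize(im[150:310,270:430],None,fx=3,fy=3)[...,::-1])
to(552.4,276,59.4,168.3)
E
```

```text
scene lid n 679 tilt 20.5 dir -12.7 mean [501.2 343.2  91.3] sd 2.0
  at lidx-pct 1 [414.7 352.8  58.7]
  at lidx-pct 50 [518.2 340.4  97.8]
  at lidx-pct 99 [558.8 324.3 112.5]
t 7.65 tcp [524.9 281.2 122.5] yaw 168.28 w 0.562 F [ 0.5 -0.8 -1. ] q [ 0.45  0.2   1.89  0.    1.05 -0.92]
shift now [-27.9   0.5  63.1] shift after twist [-27.9   0.5  63.1] twist -0.02
```

View pics/s4.png

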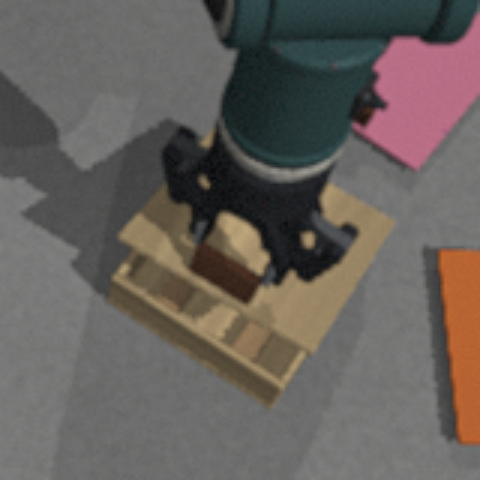

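The crop shows the lid tipped about 20°, its far edge on the rim and the slats visible at about (160,285) and (245,340). I'll tighten the grip and lift.

>>> jog_arm(
  motion=[
    [-1, 0, 0, 0, 0],
    [-1, 0, 0, 0, 0],
    [-1, 0, 0, 0, 0],
    [-1, 0, 0, -5, 0],
    [-1, 0, 0, -12, 0],
    [-1, 0, 0, -18, 0],
    [-1, 0, 0, -18, 0],
    [-1, 0, 0, -12, 0],
    [-1, 0, 0, -5, 0],
  ],
  force=70,
)

```text
time: 8.4
tool_pos: [0.5265, 0.2816, 0.1954]
tcp_rot: [0.321, 3.121, 0.004]
wrist_force: [0.6, 0.4, -0.8]
width: 0.511
grip_force: 71.7
```

```bash
python3 - <<'E'
from h import *
im=lid('scene',(290,420,120,300))
to(552.4,26,130,168.3)
E
```

```text
scene lid n 760 tilt 20.8 dir -11.9 mean [511.7 342.1 165.9] sd 2.0
  at lidx-pct 1 [417.2 354.4 129.5]
  at lidx-pct 50 [525.9 337.5 171.6]
  at lidx-pct 99 [560.7 325.4 184.1]
t 8.45 tcp [526.5 281.6 195.3] yaw 168.26 w 0.511 F [-0.2 -0.4 -0.6] q [ 0.45  0.14  1.82 -0.    1.18 -0.92]
shift now [ -77.1 -245.2   64.8] shift after twist [ -77.  -245.2   64.8] twist -0.04
```

>>> jog_arm(
  motion=[
    [-1, -6, -16, 0, 0],
    [-1, -11, -30, 0, 0],
    [-1, -12, -32, 0, 0],
    [-1, -12, -32, 0, 0],
    [-1, -12, -32, 0, 0],
    [-1, -12, -32, 0, 0],
    [-1, -11.5, -32, 0, 0],
    [-1, -8.5, -24, 0, 0],
    [-1, -5, -13, 0, 0],
    [-1, 0, 0, 0, 0],
  ],
)

```text
time: 9.28
tool_pos: [0.5634, 0.0221, 0.1911]
tcp_rot: [-0.326, -3.124, 0.001]
wrist_force: [0.6, 0.8, -1.6]
width: 0.507
grip_force: 71.2
```

>>> jog_arm(
  motion=[
    [-1, 0, 0, 8, 0],
    [-1, 0, 0, 16, 0],
    [-1, 0, 0, 20, 0],
    [-1, 0, 0, 20, 0],
    [-1, 0, 0, 18, 0],
    [-1, 0, 0, 12, 0],
    [-1, 0, 0, 8, 0],
    [-1, 0, 0, 4, 0],
    [-1, 0, 0, 0, 0],
  ],
)

```text
time: 10.03
tool_pos: [0.5629, 0.0253, 0.0849]
tcp_rot: [-0.32, -3.124, -0.0]
wrist_force: [0.2, 0.3, -1.0]
width: 0.513
grip_force: 71.5
```

```bash
python3 - <<'E'
from h import *
im=lid('scene',(190,370,120,300),.006);cv2.imwrite('pics/s5.png',im[...,::-1])
to(565,25,80,168.3)
E
```

```text
scene lid n 1239 tilt 23.7 dir -11.7 mean [514.9  72.6  39.9] sd 2.0
  at lidx-pct 1 [450.2  60.7  13.2]
  at lidx-pct 50 [509.6  85.2  36.5]
  at lidx-pct 99 [597.1  72.   74.3]
t 10.08 tcp [563.7  25.1  85.8] yaw 168.29 w 0.509 F [ 0.3  0.5 -0.3] q [ 0.    0.19  1.98  0.    0.97 -1.37]
shift now [-1.3  0.2  5.8] shift after twist [-1.3  0.2  5.8] twist -0.01
```

>>> jog_arm(
  motion=[
    [-1, 0, 0, 2, 0],
    [-1, -0.5, 0, 1.5, 0],
    [0.06, 0, 0, 0, 0],
    [0.12, 0, 0, 0, 0],
    [0.12, 0, 0, 0, 0],
    [0.12, -3.2, 0, 4.5, 0],
    [0.12, -3.2, 0, 4.6, 0],
    [0.12, -3, 0, 4.7, 0],
  ],
  force=20,
)

```text
time: 10.75
tool_pos: [0.5738, 0.0225, 0.0682]
tcp_rot: [0.321, 3.124, 0.0]
wrist_force: [0.0, 0.3, 0.1]
width: 0.558
grip_force: 22.7
```

```bash
python3 - <<'E'
from h import *
im=lid('scene',(190,370,120,300),.006)
to(565,25,27.6,168.3)
E
```

```text
scene lid n 1513 tilt 16.9 dir -11.6 mean [516.2  67.4  31.1] sd 2.0
  at lidx-pct 1 [451.5  59.1  12.4]
  at lidx-pct 50 [503.3  63.4  27.4]
  at lidx-pct 99 [605.5  68.2  57.1]
t 10.8 tcp [573.6  22.4  67.1] yaw 168.25 w 0.559 F [ 0.5  0.8 -1.3] q [-0.    0.23  1.97 -0.    0.94 -1.37]
shift now [ 8.9  0.8 39.5] shift after twist [ 8.9  0.8 39.5] twist -0.05
```

>>> jog_arm(
  motion=[
    [0.12, -2.5, 0, 4.7, 0],
    [0.12, -2.4, 0, 4.7, 0],
    [0.12, -2.2, 0, 4.7, 0],
    [0.12, -2.1, 0, 4.7, 0],
    [0.12, -2, 0, 4.7, 0],
    [0.12, -1.8, 0, 4.7, 0],
    [0.12, -1.6, 0, 4.7, 0],
    [0.12, -1.4, 0, 4, 0],
    [0.12, -0.8, 0, 2.5, 0],
    [0.12, 0, 0, 0, 0],
  ],
)

```text
time: 11.63
tool_pos: [0.5893, 0.0192, 0.0283]
tcp_rot: [-0.321, -3.124, 0.0]
wrist_force: [-0.5, -0.4, -0.3]
width: 0.56
grip_force: 23.4
```

```bash
python3 - <<'E'
from h import *
im=lid('scene',(190,370,120,300),.006)
to(565,25,27.6,168.3)
E
```

```text
scene lid n 1925 tilt 0.3 dir -38.5 mean [514.2  60.3  14.1] sd 2.0
  at lidx-pct 1 [452.   51.8  13.9]
  at lidx-pct 50 [504.5  59.7  14. ]
  at lidx-pct 99 [614.5  70.9  14.1]
t 11.68 tcp [589.4  19.2  28.7] yaw 168.27 w 0.562 F [-0.7  0.1 -0.1] q [-0.01  0.31  1.96  0.    0.88 -1.38]
shift now [25.1  0.7  1.1] shift after twist [25.1  0.7  1.1] twist -0.03
```

>>> jog_arm(
  motion=[
    [0.2, 0, 0, 0, 0],
    [0.5, 0, 0, 0, 0],
    [0.6, 0, 0, 0, 0],
    [0.6, 0, 0, -10, 0],
    [0.6, 0, 0, -30, 0],
    [0.6, 0, 0, -35, 0],
    [0.6, 0, 0, -35, 0],
    [0.6, 0, 0, -25, 0],
    [0.6, 0, 0, 0, 0],
  ],
)

```text
time: 12.43
tool_pos: [0.5946, 0.0192, 0.1729]
tcp_rot: [0.32, 3.112, 0.002]
wrist_force: [0.6, -0.1, 0.6]
width: 0.8
grip_force: 0.0
```

```bash
python3 - <<'E'
from h import *
lid('scene',(190,370,120,300),.006)
ims=[]
for n,b in [('top',(185,265,175,262)),('scene',(295,410,185,290))]:
    im,d=bot.read_camera(n);ims.append(cv2.resize(im[b[2]-5:b[3]+5,b[0]-5:b[1]+5],(390,390)))
    W=world(n,cv2.medianBlur(d,3));w=W[b[2]:b[3],b[0]:b[1]].reshape(-1,3)
    for l,lo,hi in(('rim',.046,.054),('slat',.0165,.025)):
        P=w[(w[:,2]>lo)&(w[:,2]<hi)]
        if l=='slat':
            a=np.radians(-11.7);L=np.c_[(P[:,0]-.479)*np.cos(a)+(P[:,1]-.288)*np.sin(a),-(P[:,0]-.479)*np.sin(a)+(P[:,1]-.288)*np.cos(a)]*1000
            for s in(1,-1):
                Q=L[(s*L[:,1]>18)&(s*L[:,1]<50)&(abs(L[:,0])<66)]
                k=np.polyfit(Q[:,0],Q[:,1],1);print(n,'slat',s,len(Q),'y med',np.round(np.percentile(Q[:,1],[10,50,90]),1),'x',np.round(np.percentile(Q[:,0],[3,97]),1),'slope deg',round(np.degrees(np.arctan(k[0])),1))
        else:
            c=cv2.minAreaRect((P[:,:2]*1000).astype(np.float32));print(n,l,len(P),c)
cv2.imwrite('pics/s6.png',np.hstack(ims)[...,::-1]);to(479,288,120,168.3)
E
```

```text
scene lid n 2775 tilt 0.1 dir -114.3 mean [533.5  42.3  14. ] sd 2.0
  at lidx-pct 1 [452.6  53.6  13.8]
  at lidx-pct 50 [540.4  39.1  14.1]
  at lidx-pct 99 [603.7  10.7  13.5]
top rim 305 ((478.81085205078125, 290.0022277832031), (152.5987548828125, 161.79855346679688), 77.720458984375)
top slat 1 250 y med [29.6 36.8 44.6] x [-58.2  61.1] slope deg 0.2
top slat -1 252 y med [-38.2 -31.1 -23.2] x [-61.7  56.5] slope deg -1.3
scene rim 659 ((479.2159118652344, 289.0474548339844), (152.17457580566406, 163.86471557617188), 77.92052459716797)
scene slat 1 414 y med [28.8 36.7 44.4] x [-58.8  59.9] slope deg -0.0
scene slat -1 412 y med [-39.3 -31.1 -23.1] x [-61.2  60. ] slope deg -1.7
t 12.58 tcp [589.6  19.2 164.8] yaw 168.27 w 0.796 F [-1.6 -0.1 -0.9] q [-0.01  0.15  1.86 -0.    1.12 -1.38]
shift now [163.  240.7  44.6] shift after twist [162.9 240.8  44.6] twist -0.03
```

View pics/s6.png

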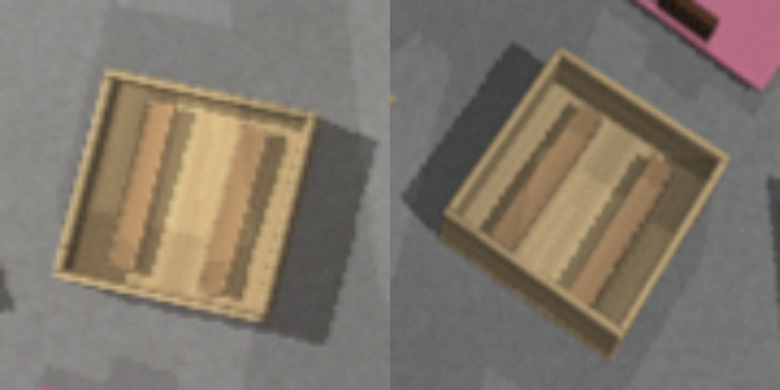

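The crops show both slats flat in the open box: slat A on the left at about (140,185) and slat B at about (235,210) in the top view.

>>> jog_arm(
  motion=[
    [-0.32, 10, 17, 0, 0],
    [-0.32, 18, 31, 0, 0],
    [-0.32, 20, 34, 0, 0],
    [-0.32, 20, 34, 0, 0],
    [-0.32, 20, 34, 0, 0],
    [-0.32, 20, 34, 0, 0],
    [-0.32, 20, 34, 0, 0],
    [-0.32, 18, 31, 10, 0],
    [-0.32, 12, 22, 15, 0],
    [-0.32, 4, 6.5, 15, 0],
  ],
  force=30,
)

```text
time: 13.42
tool_pos: [0.4851, 0.327, 0.1221]
tcp_rot: [-0.316, -3.124, -0.0]
wrist_force: [-0.9, -0.1, 0.3]
width: 0.341
grip_force: 0.0
```

>>> jog_arm(
  motion=[
    [-0.32, 0, 0, 10, 0],
    [-0.32, 0, 0, 10, 0],
    [-0.32, 0, 0, 0, 0],
  ],
)

```text
time: 13.67
tool_pos: [0.4853, 0.3217, 0.1002]
tcp_rot: [-0.321, -3.12, 0.007]
wrist_force: [-0.6, -0.3, -0.5]
width: 0.342
grip_force: 0.0
```

```bash
python3 - <<'E'
from h import *
im,_=bot.read_camera('wrist');cv2.imwrite('pics/w3.png',im[...,::-1]);to(487.4,323.8,9,168.3)
E
```

```text
t 13.72 tcp [486.3 322.  101.7] yaw 168.21 w 0.34 F [-0.1  0.3  0.8] q [ 0.54  0.21  1.92 -0.    1.01 -0.82]
shift now [-1.   2.4 92.7] shift after twist [-1.   2.4 92.7] twist -0.09
```

View pics/w3.png

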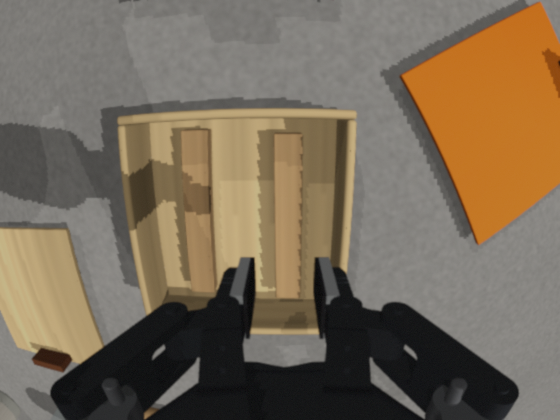

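The wrist view shows slat A at columns 275–302, just right of the finger midline at 284. I'll shift +2 mm and go down.

>>> jog_arm(
  motion=[
    [-0.32, -1, 2, 20, 0],
    [-0.32, 0, 0, 20, 0],
    [-0.32, 0, 0, 20, 0],
    [-0.32, 0, 0, 16, 0],
    [-0.32, 0, 0, 10, 0],
    [-0.32, 0, 0, 6, 0],
    [-1, 0, 0, 0, 0],
    [-1, 0, 0, 0, 0],
    [-1, 0, 0, 0, 0],
    [-1, 0, 0, 0, 0],
  ],
  force=30,
)

```text
time: 14.55
tool_pos: [0.4899, 0.3261, 0.0134]
tcp_rot: [0.321, 3.123, 0.002]
wrist_force: [-0.8, -0.8, 0.2]
width: 0.222
grip_force: 34.1
```

>>> jog_arm(
  motion=[
    [-1, 0, 0, -5, 0],
    [-1, 0, 0, -15, 0],
    [-1, 0, 0, -28, 0],
    [-1, 0, 0, -34, 0],
    [-1, 0, 0, -30, 0],
    [-1, 0, 0, -20, 0],
    [-1, 0, 0, -10, 0],
    [-1, 0, 0, 0, 0],
  ],
)

```text
time: 15.22
tool_pos: [0.4909, 0.3269, 0.1582]
tcp_rot: [0.32, 3.12, 0.007]
wrist_force: [0.1, 0.2, -0.2]
width: 0.225
grip_force: 34.2
```

```bash
cat >> h.py <<'E'
def wlook(top):
    "slat seen by wrist cam: fit in tool coords (mm) of brownish pixels near tool depth range"
    s=bot.read_state();im,d=bot.read_camera('wrist');c=bot.get_calibration('wrist')
    f=210/np.tan(np.radians(c['vfov'])/2);v,u=np.mgrid[:420,:560];x=u-c['cx'];y=v-c['cy'];r=np.hypot(x,y)+1e-9;th=r/f
    D=cv2.medianBlur(d,3);t=np.tan(th)/r
    P=np.stack([x*t*D,y*t*D,D],-1)@c['tool_from_camera'][:3,:3].T+c['tool_from_camera'][:3,3]
    P*=1000;b=im.astype(int);m=(D>0)&(abs(P[...,2]-top)<6)&(abs(P[...,1])<12)&(abs(P[...,0])<90)&(b[...,0]-b[...,2]>30)
    Q=P[m];print('slat px',m.sum(),'x',np.round(np.percentile(Q[:,0],[1,99]),1),'y',np.round(np.percentile(Q[:,1],[3,50,97]),1),'z',np.round(np.percentile(Q[:,2],[5,50,95]),1),'slope',np.round(np.polyfit(Q[:,0],Q[:,1],1),3),'zslope',np.round(np.polyfit(Q[:,0],Q[:,2],1),3))
    return im
E
python3 - <<'E'
from h import *
wlook(-8);to(547.8,-251.9,150,64.4)
E
```

```text
slat px 9530 x [-54.4  63.9] y [-8.3  0.8 10.1] z [-10.1  -9.7  -9.2] slope [0.001 0.875] zslope [ 3.000e-03 -9.708e+00]
t 15.27 tcp [489.6 326.1 155.7] yaw 168.27 w 0.222 F [-0.3  0.6 -1. ] q [ 0.55  0.16  1.88 -0.    1.1  -0.82]
shift now [-174.4 -554.2    4.9] shift after twist [ 496.2 -302.2    4.9] twist -76.13
```

>>> jog_arm(
  motion=[
    [-1, 0, 0, 0, 7],
    [-1, 0, 0, 0, 7],
    [-1, 0, 0, 0, 7],
    [-1, 0, 0, 0, 7],
    [-1, 0, 0, 0, 7],
    [-1, 0, 0, 0, 7],
    [-1, 0, 0, 0, 7],
    [-1, 0, 0, 0, 7],
    [-1, 0, 0, 0, 7],
    [-1, 0, 0, 0, 7],
  ],
)

```text
time: 16.1
tool_pos: [0.4872, 0.3246, 0.151]
tcp_rot: [-2.062, -2.368, 0.007]
wrist_force: [0.4, 0.6, -0.8]
width: 0.218
grip_force: 34.2
```

>>> jog_arm(
  motion=[
    [-1, 0, 0, 0, 7],
    [-1, 0, 0, 0, 7],
    [-1, 0, 0, 0, 7],
    [-1, 0, 0, 0, 7],
    [-1, 0, 0, 0, 6],
    [-1, -15, 9, 0, 0],
    [-1, -28, 17, 0, 0],
    [-1, -30, 18, 0, 0],
    [-1, -30, 18, 0, 0],
    [-1, -30, 18, 0, 0],
  ],
)

```text
time: 16.93
tool_pos: [0.5012, 0.1693, 0.1513]
tcp_rot: [-2.658, -1.672, 0.007]
wrist_force: [0.2, -0.0, -0.4]
width: 0.222
grip_force: 34.2
```

>>> jog_arm(
  motion=[
    [-1, -34, 21, 0, 0],
    [-1, -34, 21, 0, 0],
    [-1, -34, 21, 0, 0],
    [-1, -34, 21, 0, 0],
    [-1, -34, 21, 0, 0],
    [-1, -34, 21, 0, 0],
    [-1, -34, 21, 0, 0],
    [-1, -34, 21, 0, 0],
    [-1, -28, 17, 0, 0],
    [-1, -14, 8, 0, 0],
  ],
)

```text
time: 17.77
tool_pos: [0.5393, -0.199, 0.1514]
tcp_rot: [-2.661, -1.667, 0.005]
wrist_force: [-0.2, 0.5, 0.1]
width: 0.223
grip_force: 34.2
```

```bash
python3 - <<'E'
from h import *
to(547.8,-251.9,90,64.4)
E
```

```text
t 17.77 tcp [ 539.3 -199.   151.4] yaw 64.12 w 0.223 F [-0.2  0.5  0.1] q [-0.4   0.14  1.9  -0.    1.1   0.06]
shift now [-43.7  31.   61.4] shift after twist [-43.9  30.7  61.4] twist -0.28
```

>>> jog_arm(
  motion=[
    [-1, -22, 15, 15, 0],
    [-1, -15, 11, 15, 0],
    [-1, -6, 5, 15, -0.3],
    [-1, 0, 0, 10, 0],
    [-1, 0, 0, 6, 0],
    [-1, 0, 0, 0, 0],
    [-1, 0, 0, 0, 0],
  ],
)

```text
time: 18.35
tool_pos: [0.5492, -0.2466, 0.092]
tcp_rot: [-2.654, -1.678, 0.002]
wrist_force: [0.0, -0.1, -0.4]
width: 0.221
grip_force: 34.2
```

```bash
python3 - <<'E'
from h import *
im=wlook(-9.7);cv2.imwrite('pics/w4.png',im[...,::-1]);to(547.8,-251.9,48,64.4)
# low slats & stand in tool coords
d=bot.read_camera('wrist')[1];c=bot.get_calibration('wrist')
f=210/np.tan(np.radians(c['vfov'])/2);v,u=np.mgrid[:420,:560];x=u-c['cx'];y=v-c['cy'];r=np.hypot(x,y)+1e-9;D=cv2.medianBlur(d,3);t=np.tan(r/f)/r
P=1000*(np.stack([x*t*D,y*t*D,D],-1)@c['tool_from_camera'][:3,:3].T+c['tool_from_camera'][:3,3])
s=bot.read_state();z0=s['tool_pos'][2]*1000
Z=z0-P[...,2]
for l,lo,hi in(('low',37,44),('base',9,15),('any',8,44)):
    m=(D>0)&(Z>lo)&(Z<hi);m=cv2.morphologyEx(m.astype(np.uint8),cv2.MORPH_OPEN,np.ones((3,3)))
    k,L,st,_=cv2.connectedComponentsWithStats(m)
    for i in range(1,k):
        if st[i,4]>400:
            Q=P[L==i];a=cv2.minAreaRect(Q[:,:2].astype(np.float32));print(l,st[i,:5],np.round(a[0],1),np.round(a[1],1),round(a[2],1),'Z',round(np.median(Z[L==i]),1),'x',np.round(np.percentile(Q[:,0],[1,99]),1),'y',np.round(np.percentile(Q[:,1],[1,99]),1))
E
```

```text
slat px 9524 x [-52.6  65.7] y [-8.7  0.5  9.8] z [-10.2  -9.8  -9.3] slope [0.002 0.516] zslope [ 3.000e-03 -9.841e+00]
t 18.4 tcp [ 549.9 -246.9   93.1] yaw 64.62 w 0.217 F [0.9 0.4 0.4] q [-0.46  0.25  1.89  0.    1.   -0.02]
shift now [-5.4  0.2 45.1] shift after twist [-5.4  0.2 45.1] twist 0.22
low [ 123  153  138   37 4349] [ 41.5 -60.6] [93.2 20.7] 88.8 Z 41.7 x [31.8 52.2] y [-105.6  -14.9]
low [ 137  279   94   30 2054] [-49.9 -75.3] [74.8 21. ] 90.0 Z 41.7 x [-59.4 -39.8] y [-110.7  -40. ]
base [ 125  123  205  143 6405] [ 16.8 -43.9] [107.2 150.6] 0.8 Z 13.6 x [-28.8  70.1] y [-116.1   30.7]
base [ 177  185   86   93 6901] [-11.  -47.6] [75.  63.3] 0.4 Z 13.7 x [-47.3  24.6] y [-78.5 -16.7]
base [ 130  190   26   85 1198] [ -12.2 -112.6] [72.1 14.3] 1.0 Z 13.7 x [-47.7  23.5] y [-119.2 -105.5]
any [  32    0  108   54 2988] [ 159.4 -166. ] [ 47.5 113. ] 14.4 Z 15.6 x [145.6 191.4] y [-209.7 -111.3]
any [ 477   89   43   76 1800] [ 79.7 163.2] [59.2 26.5] 3.1 Z 28.0 x [ 50.9 106.6] y [150.6 171.6]
any [  123   123   207   186 25344] [  4.7 -44. ] [131.4 150.5] 0.6 Z 14.0 x [-55.4  69.3] y [-116.5   29.6]
```

View pics/w4.png

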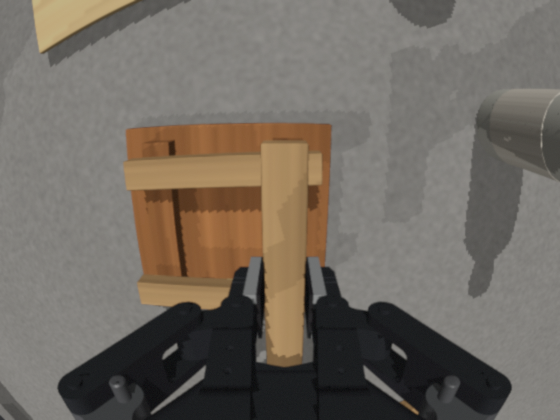

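The wrist view shows the held slat at column 285, over the low slats at rows 170 and 290 on the brown base. It needs a −5.4 mm shift along tool x; the crosswise position is right.

>>> jog_arm(
  motion=[
    [-1, -2.7, 0, 10, 0],
    [-1, -2.7, 0, 12, 0],
    [-1, 0, 0, 10, 0],
    [-1, 0, 0, 6, 0],
    [-1, 0, 0, 3, 0],
    [-1, 0, 0, 1.5, 0],
    [-1, 0, 0, 0, 0],
    [-1, 0, 0, 0, 0],
  ],
)

```text
time: 19.12
tool_pos: [0.5478, -0.2528, 0.0507]
tcp_rot: [2.656, 1.678, 0.0]
wrist_force: [-0.6, 0.1, 0.1]
width: 0.219
grip_force: 34.2
```

>>> jog_arm(
  motion=[
    [-1, 0, 0, 1, 0],
    [-1, 0, 0, 0, 0],
  ],
)

```text
time: 19.28
tool_pos: [0.548, -0.2529, 0.05]
tcp_rot: [2.655, 1.678, 0.001]
wrist_force: [0.4, -0.2, -0.9]
width: 0.224
grip_force: 34.2
```

>>> jog_arm(
  motion=[
    [-1, 0, 0, 1, 0],
    [-1, 0, 0, 0.6, 0],
    [-1, 0, 0, 0.5, 0],
    [-1, 0, 0, 0, 0],
  ],
)

```text
time: 19.62
tool_pos: [0.5475, -0.2526, 0.0474]
tcp_rot: [-2.656, -1.678, 0.0]
wrist_force: [0.0, 0.0, -0.1]
width: 0.219
grip_force: 34.2
```

>>> jog_arm(
  motion=[
    [-1, 0, 0, 0.4, 0],
    [-1, 0, 0, 0.4, 0],
    [-1, 0, 0, 0, 0],
  ],
)

```text
time: 19.87
tool_pos: [0.5475, -0.2526, 0.0465]
tcp_rot: [-2.656, -1.678, 0.0]
wrist_force: [0.5, -0.8, -0.8]
width: 0.222
grip_force: 34.2
```

>>> jog_arm(
  motion=[
    [-1, 0, 0, 0.5, 0],
    [-1, 0, 0, 0.5, 0],
    [-1, 0, 0, 0, 0],
  ],
)

```text
time: 20.12
tool_pos: [0.5475, -0.2527, 0.0455]
tcp_rot: [-2.656, -1.678, 0.0]
wrist_force: [0.9, 0.5, -0.1]
width: 0.223
grip_force: 34.2
```

```bash
python3 - <<'E'
from h import *
im=wlook(-9.7);to(547.8,-251.9,48,64.4)
d=bot.read_camera('wrist')[1];c=bot.get_calibration('wrist')
f=210/np.tan(np.radians(c['vfov'])/2);v,u=np.mgrid[:420,:560];x=u-c['cx'];y=v-c['cy'];r=np.hypot(x,y)+1e-9;D=cv2.medianBlur(d,3);t=np.tan(r/f)/r
P=1000*(np.stack([x*t*D,y*t*D,D],-1)@c['tool_from_camera'][:3,:3].T+c['tool_from_camera'][:3,3])
m=(abs(P[...,2]-5)<8)&(P[...,1]<-25)&(P[...,1]>-100)&(abs(abs(P[...,0])-45)<8);print('low top tool z',np.percentile(P[m][:,2],[10,50,90]))
E
```

```text
slat px 9541 x [-52.7  65.4] y [-8.7  0.5  9.8] z [-10.2  -9.8  -9.3] slope [0.002 0.517] zslope [ 3.00e-03 -9.83e+00]
t 20.17 tcp [ 547.5 -252.7   45.6] yaw 64.56 w 0.221 F [ 0.7 -0.5 -0.1] q [-0.47  0.31  1.92  0.    0.91 -0.03]
shift now [ 0.8 -0.1 -2.4] shift after twist [ 0.8 -0.1 -2.4] twist 0.16
low top tool z [4.20843531 4.54005529 4.87946028]
```

>>> jog_arm(
  motion=[
    [-1, 0, 0, 0.4, 0],
    [-1, 0, 0, 0.2, 0],
    [-0.5, 0, 0, 0, 0],
    [-0.35, 0, 0, 0, 0],
    [-0.2, 0, 0, 0, 0],
    [-0.2, 0, 0, -8, 0],
    [-0.2, 0, 0, -25, 0],
    [-0.2, 0, 0, -35, 0],
    [-0.2, 0, 0, -35, 0],
    [-0.2, 0, 0, 0, 0],
  ],
)

```text
time: 21.05
tool_pos: [0.5526, -0.2552, 0.1573]
tcp_rot: [2.646, 1.671, 0.011]
wrist_force: [1.7, -0.7, 1.1]
width: 0.4
grip_force: 0.0
```

```bash
cat >> h.py <<'E'
def stk():
    s=bot.read_state();d=bot.read_camera('wrist')[1];c=bot.get_calibration('wrist')
    f=210/np.tan(np.radians(c['vfov'])/2);v,u=np.mgrid[:420,:560];x=u-c['cx'];y=v-c['cy'];r=np.hypot(x,y)+1e-9;D=cv2.medianBlur(d,3);t=np.tan(r/f)/r
    P=1000*(np.stack([x*t*D,y*t*D,D],-1)@c['tool_from_camera'][:3,:3].T+c['tool_from_camera'][:3,3])
    Z=s['tool_pos'][2]*1000-P[...,2]
    for l,lo,hi in(('new',49,60),('low',36,45),('all',7,60)):
        m=cv2.morphologyEx(((D>0)&(Z>lo)&(Z<hi)).astype(np.uint8),cv2.MORPH_OPEN,np.ones((3,3)))
        k,L,st,_=cv2.connectedComponentsWithStats(m)
        for i in range(1,k):
            if st[i,4]>300:
                Q=P[L==i];a=cv2.minAreaRect(Q[:,:2].astype(np.float32));print(l,st[i,4],np.round(a[0],1),np.round(a[1],1),round(a[2],1),'Z',round(np.median(Z[L==i]),1),'x',np.round(np.percentile(Q[:,0],[1,99]),1),'y',np.round(np.percentile(Q[:,1],[1,99]),1))
E
python3 - <<'E'
from h import *
stk();to(471.2,257.9,155,166.8)
E
```

```text
new 392 [ 84.5 151.8] [18.2 54.9] 87.7 Z 54.4 x [ 58.6 111.2] y [143.  159.8]
new 3906 [ 1.3 -6.5] [ 20.1 129.8] 89.9 Z 55.0 x [-61.7  65.6] y [-16.3   3.5]
low 2781 [ 48.  -66.4] [97.8 20.7] 88.8 Z 41.9 x [38.  58.5] y [-113.4  -18.3]
low 323 [49.4  9.1] [ 9.7 19.6] 89.7 Z 40.9 x [39.6 59.2] y [ 4.3 14. ]
low 2308 [-43.4 -68.5] [ 20.3 102.4] 0.1 Z 41.9 x [-53.1 -33.5] y [-118.   -18.3]
all 3643 [ 169.9 -157.8] [ 58.6 148.7] 11.4 Z 17.5 x [153.  208.2] y [-220.2  -88.2]
all 1627 [ 84.5 155. ] [25.4 59.7] 87.1 Z 36.9 x [ 57.1 113.1] y [142.9 163.9]
all 24066 [  1.2 -52.1] [151.3 150.7] 0.5 Z 19.0 x [-70.6  75.3] y [-124.    21.5]
all 4447 [-330.  -461.9] [379.9 152.2] 33.4 Z 8.3 x [-484.9 -150.4] y [-593.7 -401.8]
all 889 [-294.9  171.2] [ 24.5 173. ] 50.8 Z 18.6 x [-352.1 -225. ] y [115.3 220.6]
t 21.1 tcp [ 551.3 -254.6  154.4] yaw 64.57 w 0.401 F [-0.4  0.2 -0.9] q [-0.47  0.19  1.84 -0.    1.1  -0.03]
shift now [ 428.4 -292.4   -4. ] shift after twist [-195.  -480.6   -4. ] twist 77.77
```

>>> jog_arm(
  motion=[
    [-0.32, 16, -11, 0, 0],
    [-0.32, 28, -19, 0, 0],
    [-0.32, 33, -22.5, 0, 0],
    [-0.32, 33, -22.5, 0, 0],
    [-0.32, 33, -22.5, 0, 0],
    [-0.32, 33, -22.5, 0, 0],
    [-0.32, 33, -22.5, 0, 0],
    [-0.32, 33, -22.5, 0, 0],
    [-0.32, 33, -22.5, 0, 0],
    [-0.32, 33, -22.5, 0, 0],
  ],
)

```text
time: 21.93
tool_pos: [0.4888, 0.1173, 0.1474]
tcp_rot: [-2.656, -1.677, 0.002]
wrist_force: [0.3, 0.0, 0.4]
width: 0.337
grip_force: 0.0
```

>>> jog_arm(
  motion=[
    [-0.32, 33, -22.5, 0, 0],
    [-0.32, 33, -22.5, 0, 0],
    [-0.32, 28, -19, 0, 0],
    [-0.32, 15, -10, 0, 0],
    [-0.32, 0, 0, 0, -7],
    [-0.32, 0, 0, 0, -7],
    [-0.32, 0, 0, 0, -7],
    [-0.32, 0, 0, 0, -7],
    [-0.32, 0, 0, 0, -7],
    [-0.32, 0, 0, 0, -7],
  ],
)

```text
time: 22.77
tool_pos: [0.4694, 0.2456, 0.1471]
tcp_rot: [-1.87, -2.523, 0.003]
wrist_force: [-1.0, -0.2, -0.6]
width: 0.335
grip_force: 0.0
```

>>> jog_arm(
  motion=[
    [-0.32, 0, 0, 0, -7],
    [-0.32, 0, 0, 0, -7],
    [-0.32, 0, 0, 0, -7],
    [-0.32, 0, 0, 0, -7],
    [-0.32, 0, 0, 0, -7],
    [-0.32, 0, 0, 0, -7],
    [-0.32, 0, 0, 0, -7],
    [-0.32, 0, 0, 0, -7],
    [-0.32, 0, 0, 0, -4],
    [-0.32, 0, 0, 0, 0],
  ],
)

```text
time: 23.6
tool_pos: [0.4695, 0.2455, 0.1472]
tcp_rot: [-0.365, -3.119, 0.001]
wrist_force: [-0.4, 0.4, -0.5]
width: 0.344
grip_force: 0.0
```

```bash
python3 - <<'E'
from h import *
to(471.2,257.9,100,166.8)
E
```

```text
t 23.6 tcp [469.5 245.5 147.2] yaw 166.66 w 0.344 F [-0.4  0.4 -0.5] q [ 0.43  0.06  2.    0.    1.08 -0.9 ]
shift now [ 1.1 12.5 47.2] shift after twist [ 1.1 12.5 47.2] twist -0.14
```

>>> jog_arm(
  motion=[
    [-0.32, 1, 8, 14, 0],
    [-0.32, 0, 4.5, 18, 0],
    [-0.32, 0, 0, 12, 0],
    [-0.32, 0, 0, 3, 0],
    [-0.32, 0, 0, 0, 0],
    [-0.32, 0, 0, 0, 0],
  ],
)

```text
time: 24.1
tool_pos: [0.472, 0.258, 0.1009]
tcp_rot: [-0.369, -3.119, 0.001]
wrist_force: [-0.6, 0.2, 0.8]
width: 0.341
grip_force: 0.0
```

```bash
python3 - <<'E'
from h import *
to(471.2,257.9,10,166.8)
wlook(80)
E
```

```text
t 24.1 tcp [472.  258.  100.9] yaw 166.53 w 0.341 F [-0.6  0.2  0.8] q [ 0.45  0.13  2.02 -0.    0.99 -0.88]
shift now [ 0.7 -0.2 90.9] shift after twist [ 0.7 -0.2 90.9] twist -0.27
slat px 4760 x [-77.3  64.6] y [-9.1  0.1  9.7] z [79.5 80.1 80.9] slope [-0.     0.287] zslope [1.0000e-03 8.0098e+01]
```

>>> jog_arm(
  motion=[
    [-0.32, 0, 0, 20, 0],
    [-0.32, 0, 0, 20, 0],
    [-0.32, 0, 0, 20, 0],
    [-0.32, 0, 0, 15, 0],
    [-0.32, 0, 0, 10, 0],
    [-0.32, 0, 0, 5, 0],
    [-1, 0, 0, 0, 0],
    [-1, 0, 0, 0, 0],
    [-1, 0, 0, 0, 0],
    [-1, 0, 0, 0, 0],
  ],
  force=30,
)

```text
time: 24.98
tool_pos: [0.4732, 0.2587, 0.0123]
tcp_rot: [0.367, 3.118, 0.002]
wrist_force: [0.7, -0.4, 1.2]
width: 0.221
grip_force: 34.0
```

>>> jog_arm(
  motion=[
    [-1, 0, 0, -5, 0],
    [-1, 0, 0, -15, 0],
    [-1, 0, 0, -28, 0],
    [-1, 0, 0, -34, 0],
    [-1, 0, 0, -30, 0],
    [-1, 0, 0, -20, 0],
    [-1, 0, 0, -10, 0],
    [-1, 0, 0, 0, 0],
  ],
)

```text
time: 25.65
tool_pos: [0.4743, 0.2593, 0.1569]
tcp_rot: [0.367, 3.114, 0.006]
wrist_force: [0.5, 0.3, 0.1]
width: 0.22
grip_force: 34.1
```

```bash
python3 - <<'E'
from h import *
to(466.6,-213.1,150,64.5)
wlook(-9.7)
E
```

```text
t 25.65 tcp [474.3 259.3 156.9] yaw 166.57 w 0.22 F [0.5 0.3 0.1] q [ 0.45  0.07  1.98 -0.    1.09 -0.88]
shift now [-102.2 -461.3    5.4] shift after twist [ 429.8 -196.4    5.4] twist -77.93
slat px 9648 x [-53.8  64.5] y [-8.3  0.8 10.2] z [-10.7 -10.3  -9.8] slope [0.001 0.892] zslope [ 2.0000e-03 -1.0325e+01]
```

>>> jog_arm(
  motion=[
    [-1, 0, 0, 0, 7],
    [-1, 0, 0, 0, 7],
    [-1, 0, 0, 0, 7],
    [-1, 0, 0, 0, 7],
    [-1, 0, 0, 0, 7],
    [-1, 0, 0, 0, 7],
    [-1, 0, 0, 0, 7],
    [-1, 0, 0, 0, 7],
    [-1, 0, 0, 0, 7],
    [-1, 0, 0, 0, 7],
  ],
)

```text
time: 26.53
tool_pos: [0.4704, 0.2574, 0.1501]
tcp_rot: [-2.096, -2.337, 0.007]
wrist_force: [0.1, 0.5, 0.8]
width: 0.215
grip_force: 34.1
```

>>> jog_arm(
  motion=[
    [-1, 0, 0, 0, 7],
    [-1, 0, 0, 0, 7],
    [-1, 0, 0, 0, 7],
    [-1, 0, 0, 0, 7],
    [-1, 0, 0, 0, 4],
    [-1, -16, 7, 0, 0],
    [-1, -30, 14, 0, 0],
    [-1, -34, 15.5, 0, 0],
    [-1, -34, 15.5, 0, 0],
    [-1, -34, 15.5, 0, 0],
  ],
)

```text
time: 27.37
tool_pos: [0.4674, 0.0941, 0.1504]
tcp_rot: [-2.653, -1.679, 0.006]
wrist_force: [1.1, -0.7, -0.5]
width: 0.221
grip_force: 34.1
```

>>> jog_arm(
  motion=[
    [-1, -34, 15.5, 0, 0],
    [-1, -34, 15.5, 0, 0],
    [-1, -34, 15.5, 0, 0],
    [-1, -34, 15.5, 0, 0],
    [-1, -34, 15.5, 0, 0],
    [-1, -34, 15.5, 0, 0],
    [-1, -34, 15.5, 0, 0],
    [-1, -26, 12, 0, 0],
    [-1, -16, 7, 0, 0],
    [-1, 0, 0, 0, 0],
  ],
)

```text
time: 28.2
tool_pos: [0.4629, -0.2147, 0.1507]
tcp_rot: [-2.657, -1.672, 0.004]
wrist_force: [-0.7, -0.9, 0.1]
width: 0.221
grip_force: 34.1
```

```bash
python3 - <<'E'
from h import *
to(466.6,-213.1,92,64.5)
E
```

```text
t 28.2 tcp [ 462.9 -214.7  150.7] yaw 64.36 w 0.221 F [-0.7 -0.9  0.1] q [-0.48  0.02  2.04 -0.    1.09 -0.03]
shift now [ 3.1  2.8 58.7] shift after twist [ 3.1  2.9 58.7] twist -0.14
```

>>> jog_arm(
  motion=[
    [-1, 1.5, 1.4, 15, 0],
    [-1, 1.5, 1.4, 20, 0],
    [-1, 0, 0, 15, 0],
    [-1, 0, 0, 8, 0],
    [-1, 0, 0, 0, 0],
    [-1, 0, 0, 0, 0],
  ],
)

```text
time: 28.7
tool_pos: [0.4673, -0.2095, 0.0938]
tcp_rot: [-2.653, -1.677, 0.002]
wrist_force: [-0.0, 0.1, 0.1]
width: 0.221
grip_force: 34.1
```

```bash
python3 - <<'E'
from h import *
wlook(-10.3);stk();to(466.6,-213.1,92,64.5)
E
```

```text
slat px 9661 x [-52.   66.3] y [-8.7  0.5  9.8] z [-10.8 -10.4  -9.9] slope [0.001 0.533] zslope [ 3.0000e-03 -1.0448e+01]
new 5001 [-1.4 90.4] [125.9  21. ] 0.2 Z 54.9 x [-57.7  60.8] y [ 80.3 100.2]
low 3278 [44.1 48.3] [66.4 21.4] 88.7 Z 41.0 x [33.8 53.9] y [15.8 80.7]
low 1295 [-47.6  61.3] [43.2 22.3] 83.9 Z 41.0 x [-58.1 -38.2] y [40.2 80.7]
all 1440 [153.9 -86.1] [24.2 68.2] 8.2 Z 14.8 x [146.1 168.9] y [-115.8  -54. ]
all 403 [ 78.  247.2] [14.  48.8] 82.4 Z 12.7 x [ 55.8 101.1] y [240.2 255.1]
all 25885 [ 4.1 45.9] [136. 151.] 0.5 Z 13.6 x [-54.4  71.1] y [-27.7 110.5]
t 28.8 tcp [ 468.8 -210.4   95.6] yaw 64.59 w 0.22 F [ 0.2  0.3 -0.1] q [-0.47  0.09  2.08  0.    0.97 -0.03]
shift now [-3.4 -0.8  3.6] shift after twist [-3.4 -0.8  3.6] twist 0.09
```

>>> jog_arm(
  motion=[
    [-1, -2.4, 0.5, 10, 0],
    [-1, -2.4, 0, 14, 0],
    [-1, 0, 0, 12, 0],
    [-1, 0, 0, 6, 0],
    [-1, 0, 0, 3, 0],
    [-1, 0, 0, 2, 0],
    [-1, 0, 0, 0, 0],
    [-1, 0, 0, 0, 0],
  ],
)

```text
time: 29.47
tool_pos: [0.467, -0.2152, 0.0484]
tcp_rot: [2.656, 1.678, 0.001]
wrist_force: [-0.7, -1.0, -0.2]
width: 0.22
grip_force: 34.1
```

```bash
cat >> h.py <<'E'
def gap(s):
    d=bot.read_camera('wrist')[1];c=bot.get_calibration('wrist')
    f=210/np.tan(np.radians(c['vfov'])/2);v,u=np.mgrid[:420,:560];x=u-c['cx'];y=v-c['cy'];r=np.hypot(x,y)+1e-9;D=cv2.medianBlur(d,3);t=np.tan(r/f)/r
    P=1000*(np.stack([x*t*D,y*t*D,D],-1)@c['tool_from_camera'][:3,:3].T+c['tool_from_camera'][:3,3])
    m=(abs(P[...,2]-6)<7)&(s*P[...,1]<75)&(s*P[...,1]>20)&(abs(abs(P[...,0])-45)<8);print('low top tool z',np.percentile(P[m][:,2],[10,50,90]))
E
python3 - <<'E'
from h import *
wlook(-10.3);gap(1);to(466.6,-213.1,45,64.5);stk()
E
```

```text
slat px 9685 x [-52.   66.3] y [-8.8  0.5  9.8] z [-10.8 -10.4  -9.9] slope [0.001 0.52 ] zslope [ 3.0000e-03 -1.0447e+01]
low top tool z [7.35112894 7.66232984 8.02963904]
t 29.57 tcp [ 467.2 -215.3   48.7] yaw 64.57 w 0.22 F [ 0.5 -0.1 -0.5] q [-0.48  0.15  2.11  0.    0.88 -0.04]
shift now [ 1.7 -1.5  3.7] shift after twist [ 1.7 -1.5  3.7] twist 0.07
new 9819 [ 6.5 -0.1] [121.5  31.9] 5.7 Z 59.1 x [-51.9  66.6] y [-9.5 10.6]
new 6597 [11. 89.] [ 21.5 111.4] 89.9 Z 54.8 x [-38.4  66. ] y [79.  98.8]
low 5494 [52.2 46.4] [29.7 69.8] 2.0 Z 40.9 x [38.9 59.4] y [12.4 79.4]
low 712 [ 48.  -14.9] [ 8.4 20.1] 89.2 Z 41.0 x [38.2 57.7] y [-19.  -10.8]
all 46775 [11.2 44.7] [132.  150.9] 0.4 Z 40.4 x [-45.6  76.1] y [-28.6 104.6]
```

>>> jog_arm(
  motion=[
    [-1, 0, -0.7, 1.5, 0],
    [-1, 0, 0, 1.2, 0],
    [-1, 0, 0, 0.8, 0],
    [-1, 0, 0, 0.4, 0],
    [-1, 0, 0, 0, 0],
  ],
)

```text
time: 30.03
tool_pos: [0.466, -0.2147, 0.0445]
tcp_rot: [-2.656, -1.678, 0.0]
wrist_force: [-1.5, 1.2, 3.5]
width: 0.222
grip_force: 34.6
```

```bash
python3 - <<'E'
from h import *
wlook(-10.3);gap(1);to(466.6,-213.1,45,64.5)
E
```

```text
slat px 9683 x [-52.   66.3] y [-8.8  0.5  9.8] z [-10.9 -10.5 -10. ] slope [0.001 0.509] zslope [ 2.0000e-03 -1.0468e+01]
low top tool z [3.23666732 3.56092697 3.90018677]
t 30.13 tcp [ 466.  -214.7   44.5] yaw 64.56 w 0.221 F [-1.8  0.8  3.9] q [-0.48  0.16  2.11  0.    0.87 -0.04]
shift now [ 1.7 -0.1 -0.5] shift after twist [ 1.7 -0.1 -0.5] twist 0.06
```

Contact at about 4 N. I'll release and retreat.

>>> jog_arm(
  motion=[
    [-0.5, 0, 0, 0, 0],
    [-0.35, 0, 0, 0, 0],
    [-0.2, 0, 0, 0, 0],
    [-0.2, 0, 0, -8, 0],
    [-0.2, 0, 0, -25, 0],
    [-0.2, 0, 0, -35, 0],
    [-0.2, 0, 0, -35, 0],
    [-0.2, 0, 0, -30, 0],
    [-0.2, 0, 0, 0, 0],
    [-0.2, 0, 0, 0, 0],
  ],
)

```text
time: 30.97
tool_pos: [0.4679, -0.2157, 0.1804]
tcp_rot: [2.651, 1.675, 0.005]
wrist_force: [-0.0, -0.3, -1.2]
width: 0.402
grip_force: 0.0
```

```bash
python3 - <<'E'
from h import *
stk();im=lid('scene',(190,370,120,300),.006);cv2.imwrite('pics/s7.png',im[...,::-1]);to(466.6,-213.1,45,64.5)
E
```

```text
new 341 [ 85.7 246.6] [19.5 56.1] 89.6 Z 54.3 x [ 58.6 113.1] y [237.1 255.7]
new 3313 [ 2.  -2.4] [129.4  20.2] 0.1 Z 55.0 x [-61.2  65.9] y [-12.1   7.5]
new 3073 [ 1.6 87.3] [130.1  21.2] 0.3 Z 54.3 x [-61.2  65.4] y [77.1 97.1]
low 1780 [49.1 43. ] [69.8 20.4] 88.9 Z 40.7 x [38.8 59.1] y [ 9.  77.3]
low 1511 [-42.8  43.2] [20.7 69.4] 0.4 Z 40.7 x [-53. -33.] y [ 8.7 77.6]
all 3302 [170.1 -50.7] [ 46.7 156.7] 3.5 Z 15.5 x [153.2 194.8] y [-122.7   17.2]
all 1494 [ 85.2 249.5] [26.2 60. ] 87.8 Z 36.0 x [ 57.7 114.5] y [236.8 258.6]
all 21417 [ 2.  42.5] [150.4 150.6] 0.2 Z 33.6 x [-69.2  75.7] y [-31.  114.7]
all 787 [-334.8  196.9] [ 28.  178.1] 48.1 Z 11.6 x [-399.2 -266.4] y [129.7 245.4]
all 891 [-452.2 -559.1] [181.9  61.1] 85.4 Z 32.0 x [-482.8 -417.6] y [-637.5 -471.7]
scene lid n 3327 tilt 0.1 dir 18.2 mean [527.3  32.7  13.9] sd 2.0
  at lidx-pct 1 [452.4  51.3  13.5]
  at lidx-pct 50 [527.8  31.1  13.8]
  at lidx-pct 99 [604.9  19.   13.4]
t 31.07 tcp [ 465.5 -214.5  176.7] yaw 64.56 w 0.401 F [ 0.   0.8 -0.7] q [-0.48 -0.    2.01  0.    1.14 -0.04]
shift now [  1.7   0.5 131.7] shift after twist [  1.7   0.5 131.7] twist 0.06
```

View pics/s7.png

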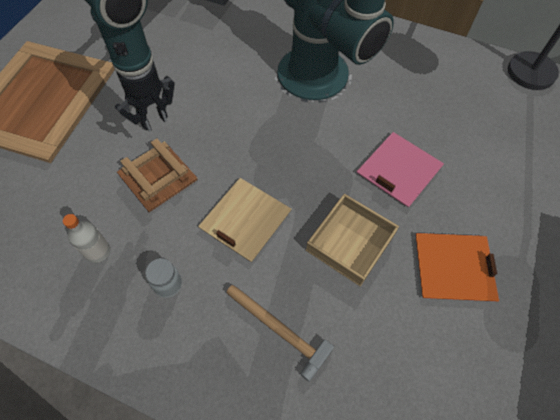

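The scene shows the lid flat at (245,220), the box empty at (352,238), both slats in place across the stack at (157,170), and the jar, glue and hammer undisturbed. The new slats measure −44.9 and +44.8 mm from the stand's centre, and are centred lengthwise.

```bash
python3 -c "
from workcell import bot
print(bot.finish_job())"
```

```text
the job is handed in; nothing more can be done
None
```

The job is handed in at about 31 s: the lid lies flat and right side up on the bench, and both slats sit centred above the bearers, but the first attempt to tip the lid raised it about 26 mm flat, so I reseated it and then tipped it about 20° on its far edge.

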